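# Tip the box lid over onto the finishing board

### The job

Turn the dark wooden box lid over without picking it up: push it along the bench against the front edge of the grey finishing board, tip it up there until it stands on its edge, and let it fall over onto the board with its pale underside up. Then push it across the board until it lies flat and square against the wooden stop strip. Never lift the lid clear of the bench and board, and leave everything else where it stands.

Things in the scene. Friction and masses are not known exactly. Their poses are not given: they have to be found in the camera images.
- lid (a point): centre of the square wooden box lid, half-way through its 14 mm thickness (7 mm above the bench at the start). z points out of the dark polished face, up at the start; x and y point to two of its sides. At the start x points away from the robot, towards the board, up to 0.3 rad askew of the board's x
- lid_body: the lid itself, about 60 g; origin at the centre of its pale face, axes as lid. A dark flange 95 x 95 x 6 mm on a pale panel 79 x 79 x 8 mm: the flange overhangs the panel by 8 mm all round, so at the start the flange is 8 to 14 mm above the bench
- board: fixed grey board 280 mm wide (y), 180 deep (x), 11 thick, on the bench beyond the lid. Origin: bench level, middle of its front edge, an 11 mm high step (yellow line) facing the robot. x points from that edge across the board, away from the robot, y left. A pale stop strip, 12 mm high above the board, 240 wide, crosses it; its near face is at x = 115 mm
- lid_edge_a (a point): middle of the lid's -x side, on the outer face of the flange's square, 47.5 mm from lid in the lid's own -x direction, half-way through the 14 mm thickness
- lid_edge_b (a point): middle of the lid's +x side, on the outer face of the flange's square, 47.5 mm from lid in the lid's own +x direction, half-way through the 14 mm thickness
- lid_edge_c (a point): middle of the lid's -y side, on the outer face of the flange's square, 47.5 mm from lid in the lid's own -y direction, half-way through the 14 mm thickness
- lid_edge_d (a point): middle of the lid's +y side, on the outer face of the flange's square, 47.5 mm from lid in the lid's own +y direction, half-way through the 14 mm thickness
- wax_tin: wax tin, aluminium, 41 mm across, 34 mm high, standing on the board behind the stop strip; origin under its centre. To be left alone
- finial: small turned wooden finial, 30 mm across, 45 mm high, standing on the bench beside the lid; origin under its centre. To be left alone
- oil_bottle: amber oil bottle, 60 mm across, 150 mm high; origin under its centre. To be left alone
- box_base: dark wooden open box that the lid belongs to, 100 x 100 x 70 mm; origin under its centre. To be left alone
- bowl: turned wooden bowl, 120 mm across, 50 mm high; origin under its centre. To be left alone
- mallet: turner's mallet standing on its head, 72 mm across, 160 mm high; origin under its centre. To be left alone
There are look-alikes about, which are no part of the job. What is meant by the lid_body is not red, and is the larger of those in its own colour.

How it is judged:
By the outcome, as a careful person would: the job done as asked, in the order asked, and still so for the second after the job is handed in, with the robot touching nothing.
It also fails if it takes over 61 s, if anything falls off the work surface, if the arm or the gripper's body presses on something with over 40 N, if the wrist force passes 120 N, or if a joint passes its speed limit or range.

### The arm

A 6-joint arm with a two-finger parallel gripper is mounted at the origin on the work surface. World frame = base frame: x ahead of the robot, y to its left, z up, the work surface at z = 0. Lengths are in m, angles in degrees, forces in N, time in s.
With the tool pointing down it reaches from about 0.4 to 0.825 m from the base axis. Payload 7 kg.
Tool frame: the origin (TCP) lies midway between the tips of the shut fingers; the grasp point (between the pads) lies 19 mm behind it; x points along the fingers, z is the direction in which the jaws open and shut, and the axes are right-handed (so a half turn about x gives the same grasp; the last joint's range is limited). The gripper opens to 88 mm and grips with 3 to 60 N. Pads are 19 mm wide; open, the fingers measure 130 mm over their backs; the gripper's body (78 mm by 193 mm) begins 47 mm behind the grasp point.
Start: joints at [-47.206, 20.546, 0.682, 0, -70.136, -16.507], TCP at [0.299, -0.605, 0.227] pointing down, gripper open.
Joint ranges: [-176.03, 176.03], [-82.01, 121.73], [-58.28, 71.71], [-173.87, 95.51], [-174.79, -0.11], [-173.66, 173.66]. Speed limits (degrees/s): [136.94, 136.94, 172.46, 180, 180, 180].

### API

Orientations are given as [roll, pitch, yaw] about the fixed x, y, z axes, in that order (R = Rz(yaw) Ry(pitch) Rx(roll)).
In Python, from plant import get_state, capture, close_job gives the robot as it stands.
- The arm moves only by the tool play_rows, never from a script. Its argument "series" is one flat list of numbers, 4 for each row, row after row: the shift along the tool's x, y, z in m, then the turn about the tool's x in rad. In form: [tx, ty, tz, spin, tx, ty, tz, spin, ...]. A call has exactly 5 rows; each row shifts and turns the commanded pose from where the row before left it, along the tool's axes as they then stand; what a row does not reach is not made up. A row lasts 1/12 s, in which the tool goes at most 41.7 mm and 7.16 degrees, less where a joint would pass 70% of its speed; a pose out of reach is approached as far as the arm can. A call is refused whole if a number of a shift passes 0.0417 or a number of a turn 0.125, either way. A call with a gripper value outside its range is refused whole. "jaw" is the opening in per cent of the stroke, from 0 (shut) to 100 (fully open), set as the call begins (left out, the last holds). The fingers move at their own pace and stop on an object; "squeeze" is the grip in N (left out, the last holds). Time passes only in rows, so rows that do not move let the fingers close, or fill a call up. It gives the time, the measured TCP pose, the force and the opening at its end, in the units of the state.
- get_state(): the state, without advancing time (a new reading comes with each control period).
- capture(name): name is "scene" or "side" or "wrist"; returns a dict with "img" (384x512x3 uint8, blue, green, red), "K" (3x3 intrinsics, pixels), "world_from_camera" (4x4, takes a point from camera to world coordinates). Camera axes: x right, y down, z forward; pixel columns grow to the right and rows downward; lengths in m; the calibration is good to about 2 mm. A picture is of the moment at which its call begins. There is no depth.
- close_job(): hands the job in, once; it reports no verdict.
The state is a dict: "time_s": time; "joints": joint angles; "qd": joint speeds; "joint_torque": joint torques, N m; "tcp_pos": TCP position; "eef_rot": TCP orientation; "contact_force": force on the tool from outside, world axes, zero at the start; "moment": the same for the moment, N m; "gripper_width": finger opening in m.
Only numpy, scipy, OpenCV 4.12 (cv2) and the standard library are available. Lean on these libraries where they do the work, as an engineer would, in place of code of your own. Each camera call takes 0.05 s, during which the arm holds its last target.

## Working session

There is one attempt and no reset: what is moved stays moved. The work goes in short steps, Python scripts to look and compute and a tool call to move; the robot and the scene stay as the last step left them, time stands still between calls to the robot, and variables do not carry over. Pictures are saved under pics/ and viewed, and the job is handed in when it is done.

Besides the shell and the picture viewer there is one more tool, called in YAML: its name, and indented under it one key for each argument. play_rows: Moves the arm, as the interface text tells. Its arguments: {"type":"object","properties":{"series":{"type":"array","items":{"type":"number"}},"jaw":{"type":"number"},"squeeze":{"type":"number"}},"required":["series"]}

```bash
mkdir -p pics; ls; python3 - <<'E'
from plant import get_state, capture
import cv2,numpy as np
print(get_state())
for n in ["scene","side","wrist"]:
    c=capture(n); cv2.imwrite(f"pics/{n}0.png",c["img"]); np.savez(f"pics/{n}0.npz",**c)
    print(n,c["K"].round(1).tolist(),c["world_from_camera"].round(3).tolist())
E
```

```text
pics
{'time_s': 0.0, 'joints': array([-4.72054782e+01,  2.05929831e+01,  6.32836531e-01, -2.12300298e-02,
       -7.01358054e+01, -1.65060806e+01]), 'qd': array([-0.07391683, -0.04144926,  0.05169539,  0.02619059,  0.0230153 ,
       -0.11872408]), 'joint_torque': array([-1.61707278e-03, -5.82711732e+01,  2.93049073e+01,  6.99695528e+00,
        6.77060147e-03, -2.00475574e-04]), 'tcp_pos': array([ 0.29869961, -0.60475407,  0.22559461]), 'eef_rot': array([  4.75810283,  89.90199385, 121.03931354]), 'contact_force': array([ 0.22055778, -0.68360451,  0.31649923]), 'moment': array([ 0.02252132,  0.05110814, -0.01706186]), 'gripper_width': 0.08758588943053046}
scene [[356.5, 0.0, 256.7], [0.0, 356.5, 186.3], [0.0, 0.0, 1.0]] [[0.736, 0.416, -0.534, 1.043], [0.676, -0.474, 0.564, -0.515], [-0.018, -0.776, -0.63, 0.606], [0.0, 0.0, 0.0, 1.0]]
side [[396.2, 0.0, 261.8], [0.0, 396.2, 190.2], [0.0, 0.0, 1.0]] [[-0.925, -0.236, 0.298, 0.151], [-0.38, 0.588, -0.714, 0.966], [-0.007, -0.774, -0.634, 0.882], [0.0, 0.0, 0.0, 1.0]]
wrist [[313.6, 0.0, 255.6], [0.0, 313.6, 191.8], [0.0, 0.0, 1.0]] [[-0.444, 0.865, 0.234, 0.235], [0.896, 0.428, 0.117, -0.638], [0.001, 0.262, -0.965, 0.382], [0.0, 0.0, 0.0, 1.0]]
```

View pics/scene0.png

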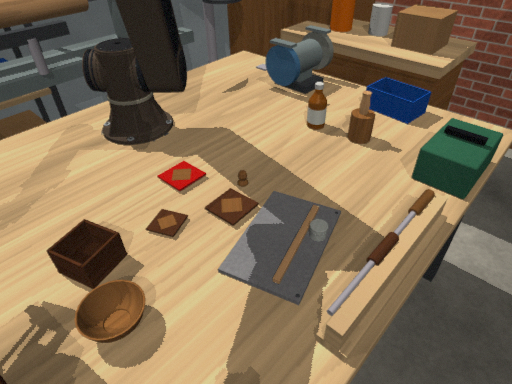

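View pics/side0.png

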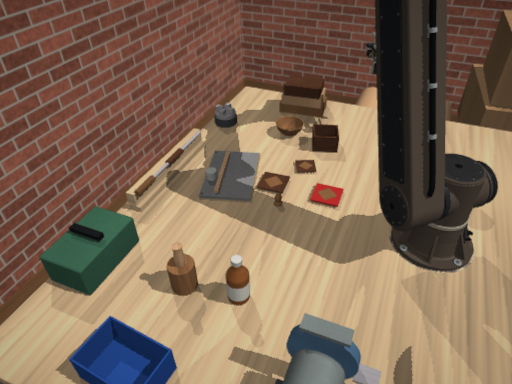

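View pics/wrist0.png

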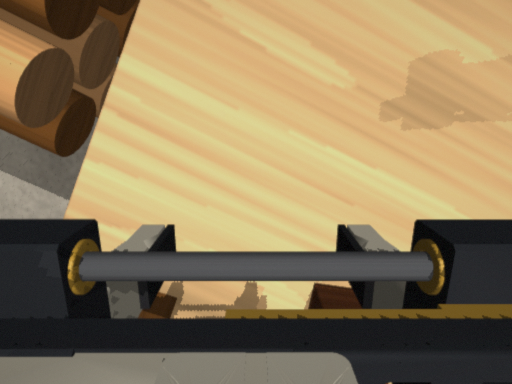

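Three things could be the lid. In the scene view there is a large dark lid at (232,207), a smaller dark lid at (167,222) and a red lid at (182,176). The target is the larger dark one at (232,207), next to the finial and board. I'll check it in a close crop.

```bash
python3 - <<'E'
import cv2,numpy as np
s=cv2.imread("pics/scene0.png"); 
cv2.imwrite("pics/c1.png",cv2.resize(s[160:310,140:350],None,fx=3.8,fy=3.8,interpolation=cv2.INTER_CUBIC))
s=cv2.imread("pics/side0.png"); 
cv2.imwrite("pics/c2.png",cv2.resize(s[140:220,190:350],None,fx=5,fy=5,interpolation=cv2.INTER_CUBIC))
E
```

```text
(no output)
```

View pics/c1.png

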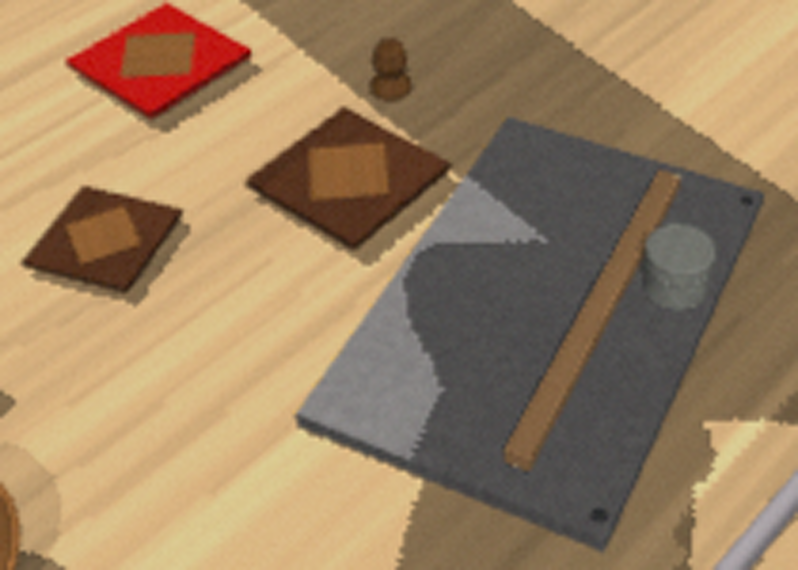

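View pics/c2.png

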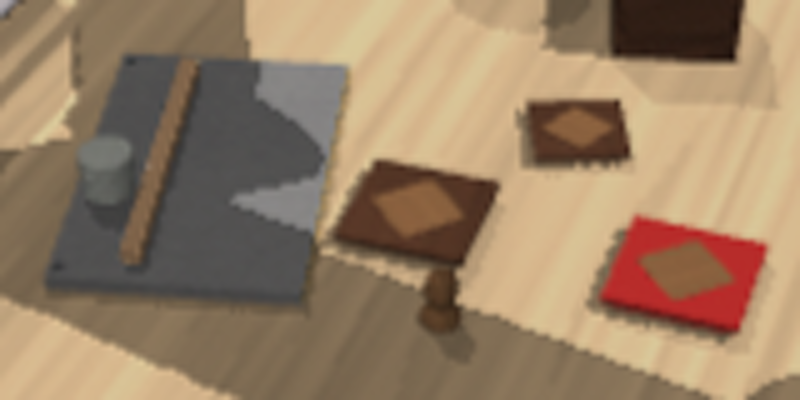

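```bash
cat > h.py <<'E'
import cv2,numpy as np
def ray(c,px,z):
    K=np.array(c["K"]);T=np.array(c["world_from_camera"])
    d=T[:3,:3]@np.linalg.inv(K)@np.array([px[0],px[1],1.]);o=T[:3,3]
    return (o+d*(z-o[2])/d[2])
def proj(c,P):
    T=np.linalg.inv(np.array(c["world_from_camera"]));p=T[:3,:3]@np.array(P)+T[:3,3]
    q=np.array(c["K"])@p;return q[:2]/q[2]
def load(n): return dict(np.load(f"pics/{n}.npz"))
E
python3 - <<'E'
from h import *
S=load("scene0");D=load("side0")
f1=lambda x,y:((x+.5)/3.8-.5+140,(y+.5)/3.8-.5+160)
f2=lambda x,y:((x+.5)/5-.5+190,(y+.5)/5-.5+140)
def lid(c,pts,z=.014):
    P=np.array([ray(c,p,z) for p in pts])[:,:2]
    print(P.round(4).tolist(),"ctr",P.mean(0).round(4),"sides",np.linalg.norm(P-np.roll(P,-1,0),axis=1).round(4),
      "ang",[round(float(np.degrees(np.arctan2(*(P[(i+1)%4]-P[i])[::-1]))),1) for i in range(4)])
print("lid");lid(S,[f1(*p) for p in [(247,183),(345,107),(450,165),(352,247)]])
lid(D,[f2(*p) for p in [(498,182),(460,265),(333,236),(377,160)]])
print("small");lid(S,[f1(*p) for p in [(23,263),(85,186),(182,211),(127,291)]])
print("board");lid(S,[f1(*p) for p in [(297,415),(510,118),(763,194),(603,550)]],.011)
lid(D,[f2(*p) for p in [(348,66),(303,297),(48,284),(122,56)]],.011)
print("fin",ray(S,f1(391,93),.0),ray(D,f2(440,322),.0))
print("tin",ray(S,f1(678,290),.011),ray(D,f2(107,195),.011))
print("strip",[ray(S,f1(*p),.023).round(4) for p in [(505,450),(657,170)]],[ray(D,f2(*p),.023).round(4) for p in [(200,62),(145,262)]])
E
```

```text
lid
[[0.5017, -0.1314], [0.4936, -0.0351], [0.5886, -0.0315], [0.5943, -0.127]] ctr [ 0.5445 -0.0812] sides [0.0967 0.0951 0.0956 0.0928] ang [94.8, 2.2, -86.6, -177.3]
[[0.4986, -0.1233], [0.4917, -0.0248], [0.585, -0.0217], [0.5897, -0.1155]] ctr [ 0.5413 -0.0713] sides [0.0987 0.0933 0.094  0.0915] ang [94.0, 1.9, -87.1, -175.1]
small
[[0.4537, -0.2697], [0.4247, -0.2031], [0.4906, -0.1761], [0.5202, -0.2416]] ctr [ 0.4723 -0.2226] sides [0.0726 0.0712 0.0718 0.0722] ang [113.5, 22.3, -65.7, -157.1]
board
[[0.6613, -0.2346], [0.5846, 0.0338], [0.7551, 0.0826], [0.8352, -0.1897]] ctr [ 0.709 -0.077] sides [0.2792 0.1773 0.2838 0.1796] ang [106.0, 16.0, -73.6, -165.5]
[[0.6586, -0.2253], [0.5797, 0.043], [0.7466, 0.0952], [0.8301, -0.1722]] ctr [ 0.7038 -0.0648] sides [0.2796 0.1749 0.2801 0.1796] ang [106.4, 17.4, -72.7, -162.8]
fin [0.49400052 0.00912086 0.        ] [0.48901963 0.02070162 0.        ]
tin [ 0.76250494 -0.02178743  0.011     ] [ 0.75614647 -0.00795528  0.011     ]
strip [array([ 0.7661, -0.1835,  0.023 ]), array([0.6981, 0.0452, 0.023 ])] [array([ 0.7605, -0.1715,  0.023 ]), array([0.6884, 0.0622, 0.023 ])]
```

The crop confirms the choice. The large dark lid has sides of about 95 mm, while the small look-alike's are about 72 mm. The lid sits just in front of the board, with the finial at its left rear corner. The two views disagree by about 10 mm in y, so I'll use their mean and refine it later.

```bash
cat >> h.py <<'E'
from plant import get_state,capture
from scipy.spatial.transform import Rotation as Ro
O=np.array([.621,-.096]);YAW=np.radians(16.2)
bx=np.array([np.cos(YAW),np.sin(YAW)]);by=np.array([-bx[1],bx[0]])
def toB(p): d=np.array(p)[:2]-O; return np.array([d@bx,d@by])
def toW(b): return O+b[0]*bx+b[1]*by
def R(s): return Ro.from_euler("xyz",s["eef_rot"],degrees=True).as_matrix()
def st():
    s=get_state();r=R(s);p=s["tcp_pos"]
    za=np.degrees(np.arctan2(r[1,2],r[0,2]))
    b=toB(p);print("t %.2f tcpB x%.1f y%.1f z%.1f mm  jawdir-boardY %.2f deg  F %s w%.1f"%(s["time_s"],b[0]*1e3,b[1]*1e3,p[2]*1e3,((za-90-np.degrees(YAW)+90)%180-90),s["contact_force"].round(1),s["gripper_width"]*1e3))
    return s
def goto(bxy,z,spin=0):
    """tool-axis shift after spin (rad) to reach board xy, z"""
    s=get_state();r=R(s)@Ro.from_euler("x",spin).as_matrix()
    w=np.r_[toW(bxy),z]-s["tcp_pos"];d=r.T@w
    print("shift tool mm",(d*1e3).round(1));return d
def bdir():
    r=R(get_state());print("board x in tool",(r.T@np.r_[bx,0]).round(3),"board y in tool",(r.T@np.r_[by,0]).round(3))
def snap(n,k,crop=None,f=1):
    c=capture(n);np.savez(f"pics/{k}.npz",**c);im=c["img"]
    if crop: x0,y0,x1,y1=crop;im=cv2.resize(im[y0:y1,x0:x1],None,fx=f,fy=f,interpolation=cv2.INTER_CUBIC)
    cv2.imwrite(f"pics/{k}.png",im);return c
E
python3 - <<'E'
from h import *
s=st();print(R(s).round(3))
r=R(s);za=np.degrees(np.arctan2(r[1,2],r[0,2]));print(za)
for sp in np.arange(-180,181,1):
    q=r@Ro.from_euler("x",sp,degrees=True).as_matrix();z=np.degrees(np.arctan2(q[1,2],q[0,2]))
    if abs((z-16.2)%180-90)<.6: print(sp,z,np.radians(sp))
    if abs((z-16.2)%180-90)<.6: goto((-.15,.041),.09,np.radians(sp))
E
```

```text
t 0.15 tcpB x-451.5 y-398.8 z225.8 mm  jawdir-boardY 10.08 deg  F [ 0.  -0.6 -0.2] w87.9
[[-0.001 -0.897 -0.443]
 [ 0.001 -0.443  0.897]
 [-1.     0.     0.001]]
116.28252318862437
-170 -73.71748468383858 -2.9670597283903604
shift tool mm [ 136.3  302.1 -439.2]
10 106.28251531616144 0.17453292519943295
shift tool mm [ 136.3 -302.1  439.2]
```

play_rows:
  series: [0, 0, 0, 0.0875, 0, 0, 0, 0.0875, 0, -0.0233, 0.0338, 0, 0, -0.0233, 0.0338, 0, 0, -0.0233, 0.0338, 0]
  jaw: 30
  squeeze: 20

```text
time_s: 0.57
tcp_pos: [0.3372, -0.4871, 0.2255]
eef_rot: [31.7, 89.9, 137.9]
contact_force: [1.0, 0.3, 0.2]
gripper_width: 0.0597
```

play_rows:
  series: [0, -0.0233, 0.0338, 0, 0, -0.0233, 0.0338, 0, 0, -0.0233, 0.0338, 0, 0, -0.0233, 0.0338, 0, 0, -0.0233, 0.0338, 0]

```text
time_s: 0.98
tcp_pos: [0.4022, -0.2915, 0.2265]
eef_rot: [-89.4, 90.0, 16.9]
contact_force: [0.7, 0.2, -0.4]
gripper_width: 0.0285
```

play_rows:
  series: [0, -0.0233, 0.0338, 0, 0, -0.0233, 0.0338, 0, 0, -0.0233, 0.0338, 0, 0, -0.0233, 0.0338, 0, 0, 0, 0, 0]

```text
time_s: 1.4
tcp_pos: [0.4557, -0.1323, 0.2268]
eef_rot: [-80.0, 89.9, 26.6]
contact_force: [-0.3, -0.5, 0.0]
gripper_width: 0.0266
```

```bash
python3 - <<'E'
from h import *
st();bdir();goto((-.15,.041),.09)
snap("wrist","w1");snap("scene","s1",(140,120,350,310),3.5)
E
```

```text
t 1.40 tcpB x-168.9 y11.2 z226.8 mm  jawdir-boardY 0.36 deg  F [-0.3 -0.5  0. ] w26.6
board x in tool [ 0.002 -1.    -0.006] board y in tool [ 0.    -0.006  1.   ]
shift tool mm [136.9 -18.9  29.6]
```

View pics/w1.png

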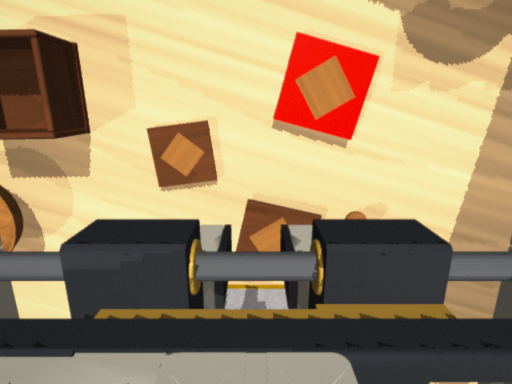

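View pics/s1.png

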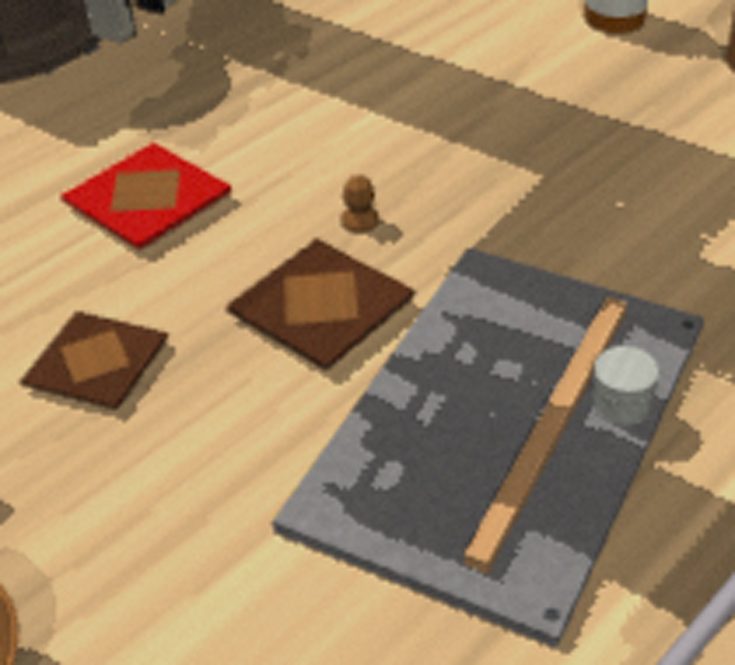

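```bash
python3 - <<'E'
from h import *
W=load("w1");print(W["world_from_camera"][:3,3], toB(W["world_from_camera"][:3,3]))
B=lambda c,p,z:(toB(ray(c,p,z))*1e3).round(1)
print("lid corners w",B(W,(249,200),.014),B(W,(322,214),.014))
print("red w",[B(W,p,.014) for p in [(298,33),(378,56),(352,139),(274,113)]])
print("board front",B(W,(233,286),.011),B(W,(282,286),.011), B(W,(233,286),.0))
print("finial top",B(W,(356,214),.045))
S=load("s1")
f=lambda x,y:((x+.5)/3.5-.5+140,(y+.5)/3.5-.5+120)
print("scene lid",[B(S,f(*p),.014) for p in [(228,308),(317,240),(413,293),(325,367)]],"board",[B(S,f(*p),.011) for p in[(274,525),(470,250)]], "red",[B(S,f(*p),.014) for p in [(62,195),(154,143),(231,188),(139,246)]])
D=load("side0");f2=lambda x,y:((x+.5)/5-.5+190,(y+.5)/5-.5+140)
print("side red",[B(D,f2(*p),.014) for p in [(636,217),(766,243),(738,330),(602,300)]])
E
```

```text
[ 0.3874479  -0.15394335  0.38306693] [-0.24044428  0.00951633]
lid corners w [-129.     2.2] [-111.4   93.1]
red w [array([-316.2,   54.4]), array([-294. ,  142.7]), array([-204.1,  122.2]), array([-232.9,   30.6])]
board front [ -7.5 -19.1] [-8.  46.6] [ -0.7 -19.9]
finial top [-122.5  124.8]
scene lid [array([-1.244e+02, -1.000e-01]), array([-105. ,   92.3]), array([-13.6,  69.5]), array([-34. , -21.7])] board [array([   1.4, -145.9]), array([  2.1, 133.5])] red [array([-315.5,   55.6]), array([-291.3,  145.6]), array([-199. ,  119.9]), array([-222.4,   29.6])]
side red [array([-224.2,   39.3]), array([-313.9,   59.7]), array([-291. ,  153.4]), array([-201.6,  131.8])]
```

play_rows:
  series: [0.02, -0.0095, 0.0128, 0, 0.03, -0.0095, 0.0128, 0, 0.04, 0, 0, -0.006, 0.04, 0, 0, 0, 0.03, 0, 0, 0]

```text
time_s: 1.92
tcp_pos: [0.4632, -0.1088, 0.0641]
eef_rot: [70.1, 89.9, 176.6]
contact_force: [0.4, -0.2, -0.7]
gripper_width: 0.0261
```

play_rows:
  series: [0.02, 0, 0, 0, 0.015, 0, 0, 0, 0.01, 0, 0, 0, 0.005, 0, 0, 0, 0, 0, 0, 0]

```text
time_s: 2.33
tcp_pos: [0.4637, -0.1088, 0.0154]
eef_rot: [82.8, 89.8, -170.7]
contact_force: [-0.6, -0.6, 0.3]
gripper_width: 0.026
```

```bash
python3 - <<'E'
from h import *
st();bdir()
snap("side","d2",(230,130,350,220),6.5);snap("scene","s2",(140,120,350,310),3.5)
E
```

```text
t 2.33 tcpB x-154.6 y31.6 z15.4 mm  jawdir-boardY 0.30 deg  F [-0.6 -0.6  0.3] w26.0
board x in tool [-0.003 -1.    -0.005] board y in tool [ 0.    -0.005  1.   ]
```

View pics/s2.png

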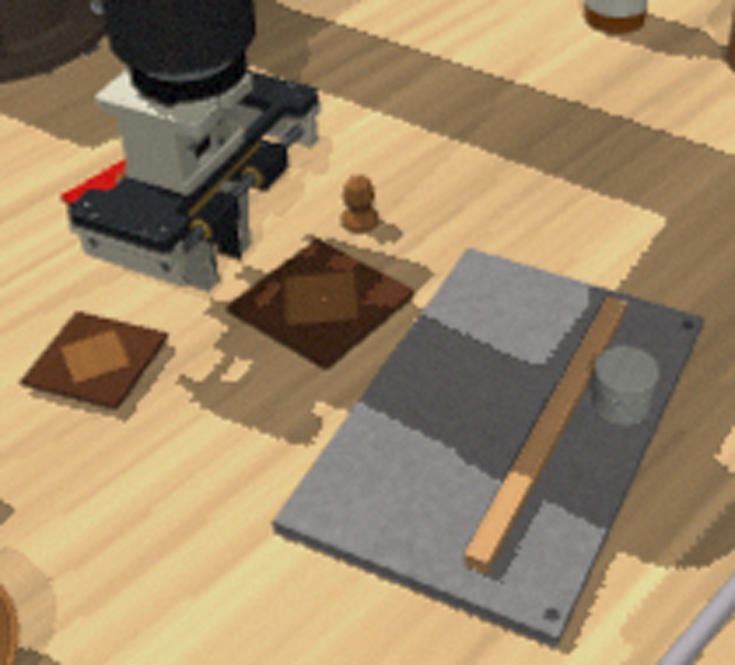

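View pics/d2.png

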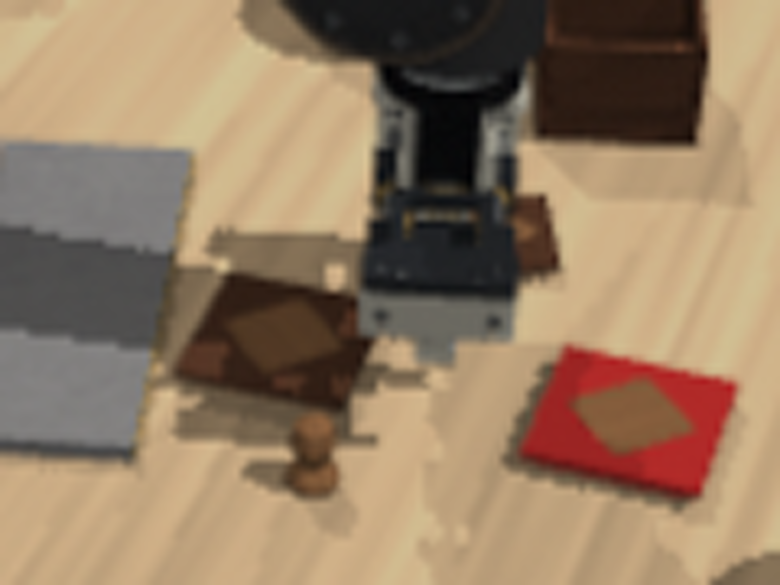

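play_rows:
  series: [0.005, 0, 0.005, 0, 0.005, -0.003, 0, -0.005, 0, -0.004, 0, 0, 0, -0.004, 0, 0, 0, -0.004, 0, 0]

```text
time_s: 2.85
tcp_pos: [0.4785, -0.0982, 0.0068]
eef_rot: [-104.3, 90.0, 2.6]
contact_force: [-0.3, -0.3, 0.4]
gripper_width: 0.0263
```

play_rows:
  series: [0, -0.004, 0, 0, 0, -0.004, 0, 0, 0, -0.004, 0, 0, 0, -0.004, 0, 0, 0, -0.004, 0, 0]

```text
time_s: 3.27
tcp_pos: [0.4973, -0.0926, 0.0066]
eef_rot: [28.6, 90.0, 135.4]
contact_force: [-0.1, -0.7, -0.2]
gripper_width: 0.026
```

```bash
python3 - <<'E'
from h import *
st()
snap("side","d3",(230,130,350,220),6.5);snap("scene","s3",(140,120,350,310),3.5)
E
```

```text
t 3.27 tcpB x-117.8 y37.8 z6.6 mm  jawdir-boardY 0.69 deg  F [-0.1 -0.7 -0.2] w26.0
```

View pics/s3.png

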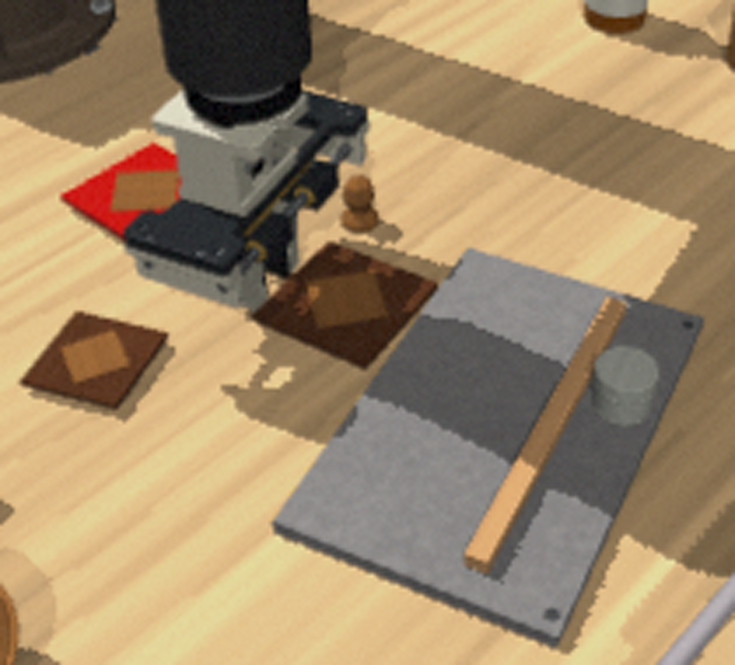

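The lid is turning square and its leading edge is close to the board's front edge. I'll keep pushing gently.

play_rows:
  series: [0, -0.003, 0, -0.005, 0, -0.003, 0, 0, 0, -0.002, 0, 0, 0, -0.002, 0, 0, 0, -0.001, 0, 0]

```text
time_s: 3.78
tcp_pos: [0.5068, -0.0896, 0.0064]
eef_rot: [84.0, 89.9, -168.9]
contact_force: [-3.6, -1.0, 3.2]
gripper_width: 0.026
```

```bash
python3 - <<'E'
from h import *
st()
snap("side","d4",(230,130,350,220),6.5);snap("scene","s4",(190,170,310,260),6.5)
E
```

```text
t 3.78 tcpB x-107.9 y38.0 z6.4 mm  jawdir-boardY 0.96 deg  F [-3.6 -1.   3.2] w26.0
```

View pics/s4.png

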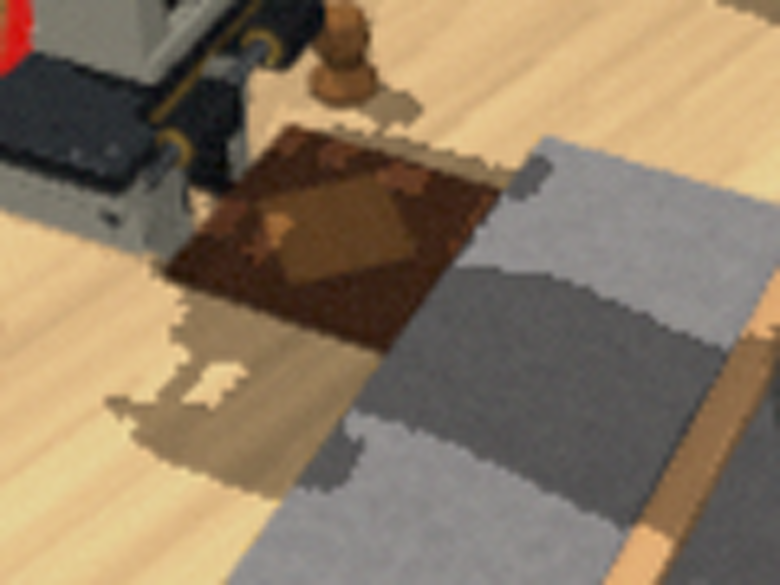

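View pics/d4.png

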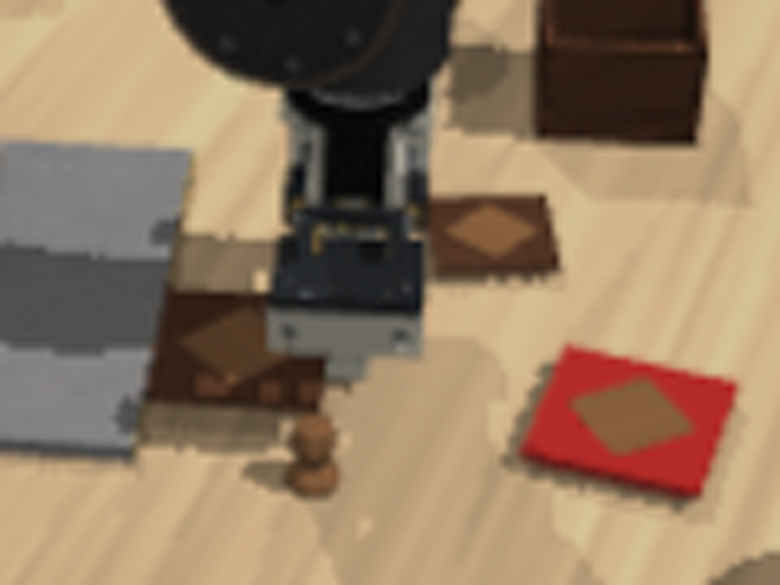

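The lid is flush against the step: the side view shows its leading edge along the yellow line at about (155,340). I'll lower the tips for more overlap with the flange, then press again.

play_rows:
  series: [0, 0.002, 0, 0, 0.0045, 0, 0, -0.01, 0, -0.002, 0, 0, 0, -0.001, 0, 0, 0, -0.001, 0, 0]

```text
time_s: 4.3
tcp_pos: [0.5065, -0.0895, 0.0014]
eef_rot: [82.0, 89.7, -170.3]
contact_force: [-8.6, -4.4, 5.4]
gripper_width: 0.0261
```

```bash
python3 - <<'E'
from h import *
st()
E
```

```text
t 4.30 tcpB x-108.1 y38.1 z1.4 mm  jawdir-boardY 1.49 deg  F [-8.6 -4.4  5.4] w26.1
```

play_rows:
  series: [-0.002, 0, 0, 0.01, -0.003, -0.0003, 0, 0.01, -0.003, -0.0003, 0, 0, -0.003, -0.0003, 0, 0, -0.003, -0.0003, 0, 0]

```text
time_s: 4.72
tcp_pos: [0.5078, -0.0891, 0.0152]
eef_rot: [80.7, 89.7, -172.8]
contact_force: [-5.8, -2.0, 0.1]
gripper_width: 0.0264
```

```bash
python3 - <<'E'
from h import *
st()
snap("side","d5",(230,130,350,220),6.5);snap("scene","s5",(190,170,310,260),6.5)
E
```

```text
t 4.72 tcpB x-106.8 y38.3 z15.2 mm  jawdir-boardY 0.35 deg  F [-5.8 -2.   0.1] w26.4
```

View pics/s5.png

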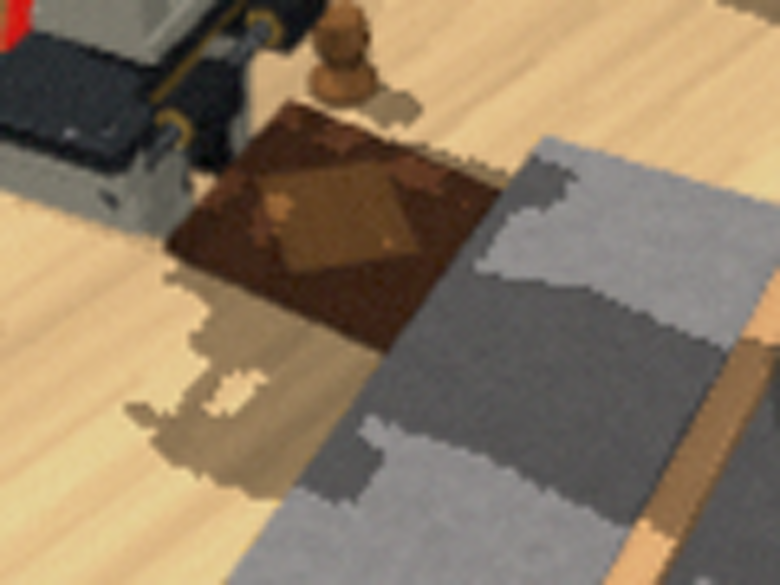

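The near edge is rising (its corner is now at (290,100), up from (290,125)) and the front edge is held at the step. I'll follow the arc.

play_rows:
  series: [-0.003, -0.0004, 0, 0, -0.003, -0.0004, 0, 0, -0.003, -0.0006, 0, 0, -0.003, -0.0007, 0, 0, -0.003, -0.0008, 0, 0]

```text
time_s: 5.23
tcp_pos: [0.5108, -0.0882, 0.0304]
eef_rot: [81.1, 89.7, -172.3]
contact_force: [-5.3, -2.4, 1.0]
gripper_width: 0.0264
```

```bash
python3 - <<'E'
from h import *
st()
snap("side","d6",(230,130,350,220),6.5);snap("scene","s6",(190,170,310,260),6.5)
E
```

```text
t 5.23 tcpB x-103.6 y38.2 z30.4 mm  jawdir-boardY 0.35 deg  F [-5.3 -2.4  1. ] w26.4
```

View pics/s6.png

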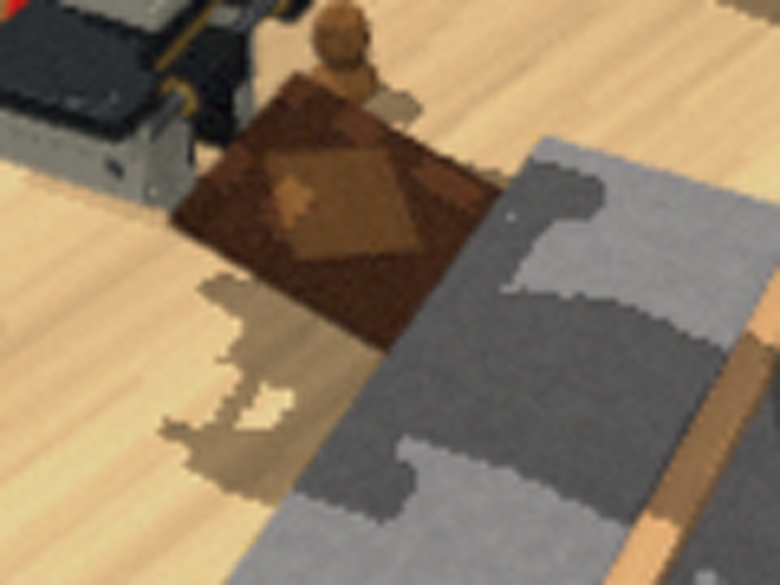

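play_rows:
  series: [-0.003, -0.0008, 0, 0, -0.003, -0.001, 0, 0, -0.003, -0.0011, 0, 0, -0.003, -0.0013, 0, 0, -0.003, -0.0014, 0, 0]

```text
time_s: 5.75
tcp_pos: [0.5166, -0.0865, 0.0455]
eef_rot: [81.7, 89.8, -171.7]
contact_force: [-6.0, -1.2, 1.9]
gripper_width: 0.0266
```

```bash
python3 - <<'E'
from h import *
st()
snap("side","d7",(230,130,350,220),6.5);snap("scene","s7",(190,170,310,260),6.5)
E
```

```text
t 5.75 tcpB x-97.6 y38.2 z45.5 mm  jawdir-boardY 0.37 deg  F [-6.  -1.2  1.9] w26.6
```

View pics/s7.png

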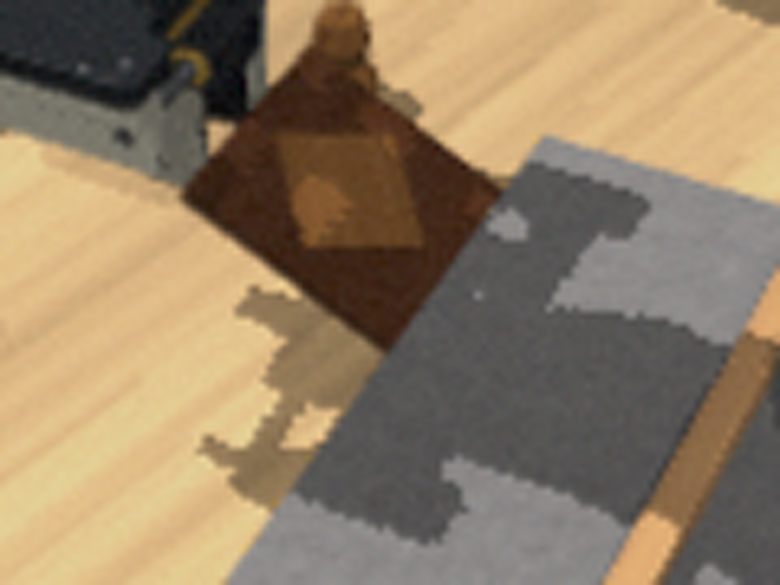

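play_rows:
  series: [-0.003, -0.0015, 0, 0, -0.003, -0.0016, 0, 0, -0.003, -0.0018, 0, 0, -0.003, -0.0019, 0, 0, -0.003, -0.0021, 0, 0]

```text
time_s: 6.27
tcp_pos: [0.5257, -0.0839, 0.0608]
eef_rot: [83.7, 89.8, -169.7]
contact_force: [-4.7, -1.6, 3.1]
gripper_width: 0.0262
```

```bash
python3 - <<'E'
from h import *
st()
snap("side","d8",(230,130,350,220),6.5);snap("scene","s8",(190,170,310,260),6.5)
E
```

```text
t 6.27 tcpB x-88.1 y38.2 z60.8 mm  jawdir-boardY 0.39 deg  F [-4.7 -1.6  3.1] w26.2
```

View pics/s8.png

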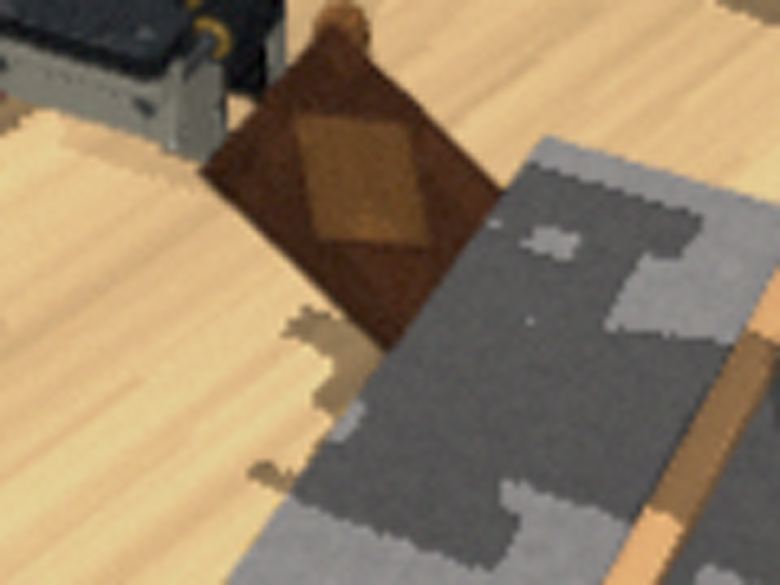

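View pics/d8.png

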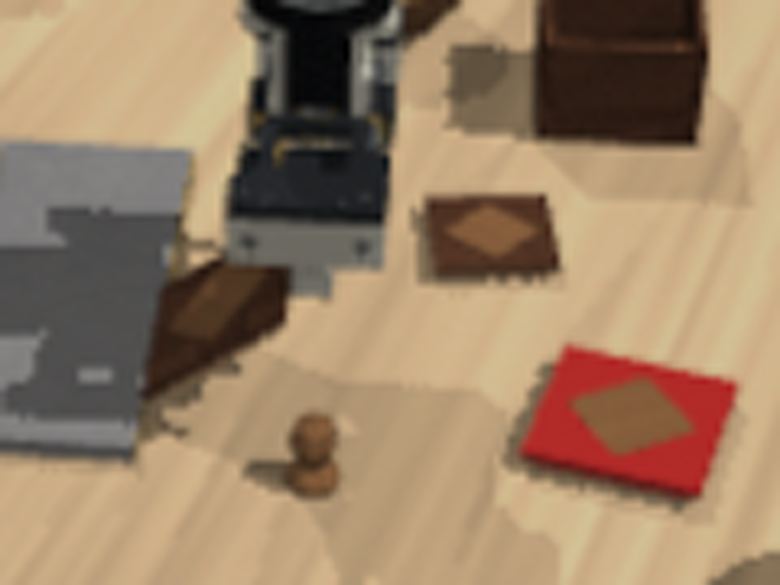

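play_rows:
  series: [-0.0022, -0.0021, 0, 0, -0.0022, -0.0022, 0, 0, -0.0022, -0.0023, 0, 0, -0.0022, -0.0025, 0, 0, -0.0022, -0.0026, 0, 0]

```text
time_s: 6.78
tcp_pos: [0.5388, -0.08, 0.0722]
eef_rot: [-91.9, 90.0, 14.7]
contact_force: [-0.9, -0.9, 1.0]
gripper_width: 0.0261
```

```bash
python3 - <<'E'
from h import *
st()
snap("side","d9",(230,130,350,220),6.5);snap("scene","s9",(190,150,310,260),5)
E
```

```text
t 6.78 tcpB x-74.4 y38.3 z72.2 mm  jawdir-boardY 0.41 deg  F [-0.9 -0.9  1. ] w26.1
```

View pics/s9.png

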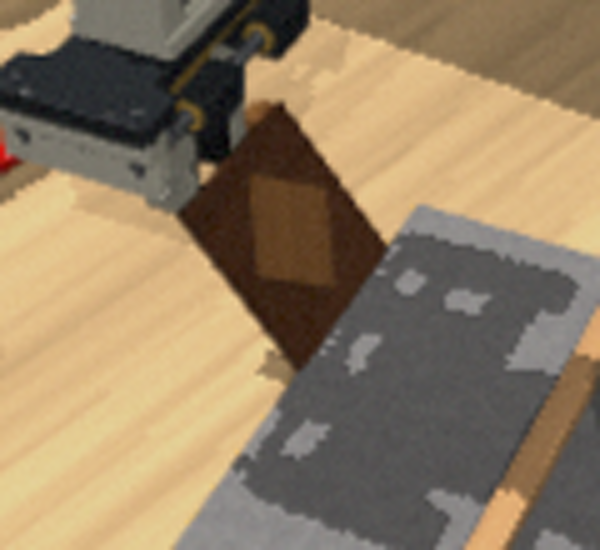

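```bash
cat >> h.py <<'E'
def rayY(c,px,yb):
    K=np.array(c["K"]);T=np.array(c["world_from_camera"])
    d=T[:3,:3]@np.linalg.inv(K)@np.array([px[0],px[1],1.]);o=T[:3,3]
    ob=toB(o)[1];db=d[:2]@by;t=(yb-ob)/db;P=o+t*d
    return np.r_[toB(P),P[2]]*1e3
E
python3 - <<'E'
from h import *
f5=lambda x,y:((x+.5)/5-.5+190,(y+.5)/5-.5+150)
f6=lambda x,y:((x+.5)/6.5-.5+190,(y+.5)/6.5-.5+170)
S=load("s4");print("flat corners",toB(ray(S,f6(165,272),.014)),toB(ray(S,f6(385,352),.014)))
yb=(toB(ray(S,f6(165,272),.014))[1]+toB(ray(S,f6(385,352),.014))[1])/2
for k,f,p,q in [("s8",f6,(203,170),(385,350)),("s9",f5,(180,213),(300,370))]:
    S=load(k);print(k,"near-top corner xyz(board)",rayY(S,f(*p),yb).round(1),"front visible",rayY(S,f(*q),yb).round(1))
E
```

```text
flat corners [-0.09450983 -0.00100935] [-0.00070584 -0.00317113]
s8 near-top corner xyz(board) [-71.7  -2.1  73.4] front visible [-1.3 -2.1 13.8]
s9 near-top corner xyz(board) [-57.6  -2.1  89. ] front visible [ 0.8 -2.1 14.1]
```

View pics/d9.png

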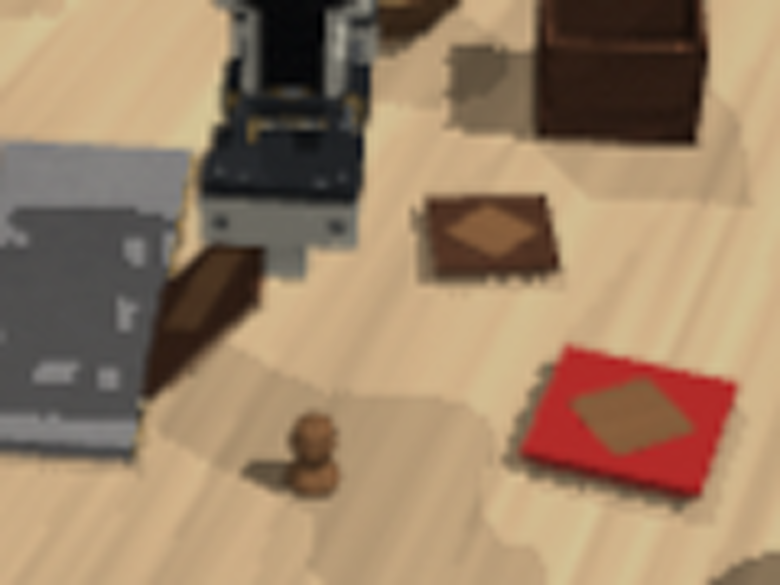

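play_rows:
  series: [-0.001, -0.003, 0, 0, -0.001, -0.003, 0, 0, -0.001, -0.003, 0, 0, -0.001, -0.003, 0, 0, -0.001, -0.003, 0, 0]

```text
time_s: 7.3
tcp_pos: [0.5487, -0.0773, 0.0775]
eef_rot: [89.0, 89.5, -164.4]
contact_force: [-19.7, -3.1, 25.8]
gripper_width: 0.0263
```

```bash
python3 - <<'E'
from h import *
st()
snap("side","d10",(230,130,350,220),6.5);snap("scene","s10",(190,150,310,260),5)
E
```

```text
t 7.30 tcpB x-64.2 y38.1 z77.5 mm  jawdir-boardY 0.39 deg  F [-19.7  -3.1  25.8] w26.3
```

View pics/s10.png

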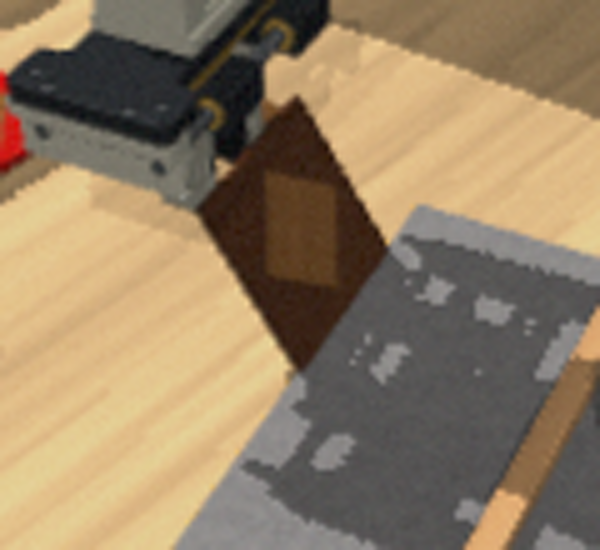

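The lid is jamming along its own plane because I rose too slowly. I'll ease off by going up.

play_rows:
  series: [-0.001, 0, 0, 0, -0.001, 0, 0, 0, -0.001, 0, 0, 0, 0, 0, 0, 0, 0, 0, 0, 0]

```text
time_s: 7.82
tcp_pos: [0.5519, -0.0763, 0.0806]
eef_rot: [93.8, 89.9, -159.5]
contact_force: [-6.0, -1.5, 8.6]
gripper_width: 0.0265
```

```bash
python3 - <<'E'
from h import *
st()
snap("scene","s11",(190,150,310,260),5)
f5=lambda x,y:((x+.5)/5-.5+190,(y+.5)/5-.5+150)
S=load("s10");print(rayY(S,f5(197,205),-.002).round(1),rayY(S,f5(303,372),-.002).round(1))
E
```

```text
t 7.82 tcpB x-60.9 y38.3 z80.6 mm  jawdir-boardY 0.41 deg  F [-6.  -1.5  8.6] w26.5
[-48.2  -2.   97. ] [ 2.3 -2.  13.4]
```

View pics/s11.png

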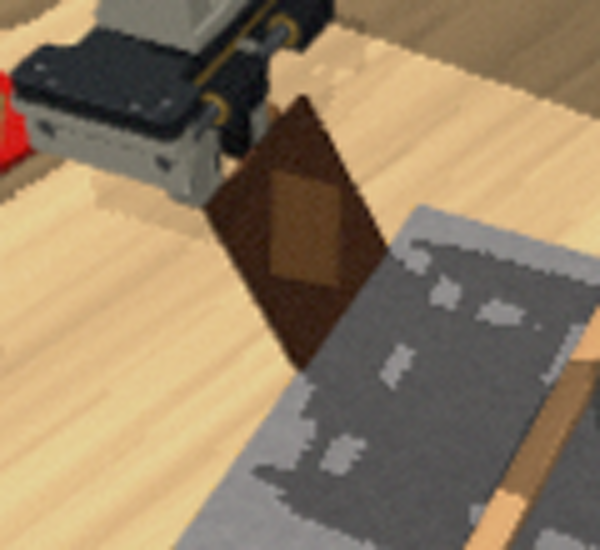

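play_rows:
  series: [-0.0017, -0.002, 0, 0, -0.0015, -0.0025, 0, 0, -0.0014, -0.0025, 0, 0, -0.0012, -0.0025, 0, 0, -0.0012, -0.0025, 0, 0]

```text
time_s: 8.28
tcp_pos: [0.5642, -0.0727, 0.088]
eef_rot: [141.3, 90.0, -112.1]
contact_force: [-4.7, -0.7, 9.8]
gripper_width: 0.0265
```

```bash
python3 - <<'E'
from h import *
st()
snap("scene","s12",(190,150,310,260),5)
snap("side","d12",(230,130,350,220),6.5)
E
```

```text
t 8.28 tcpB x-48.0 y38.2 z88.0 mm  jawdir-boardY 0.42 deg  F [-4.7 -0.7  9.8] w26.5
```

View pics/s12.png

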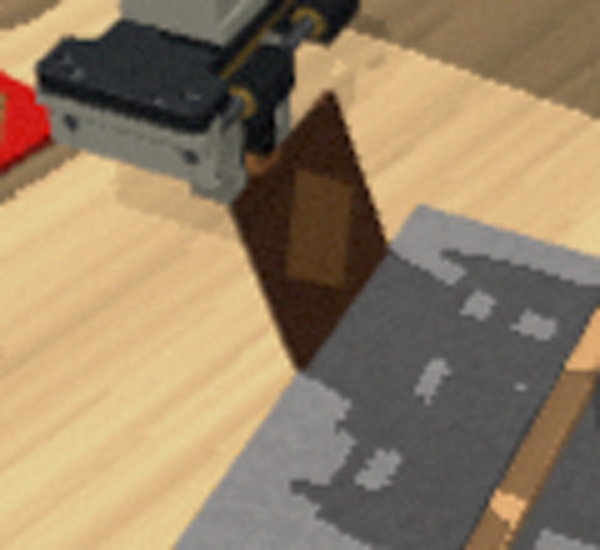

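View pics/d12.png

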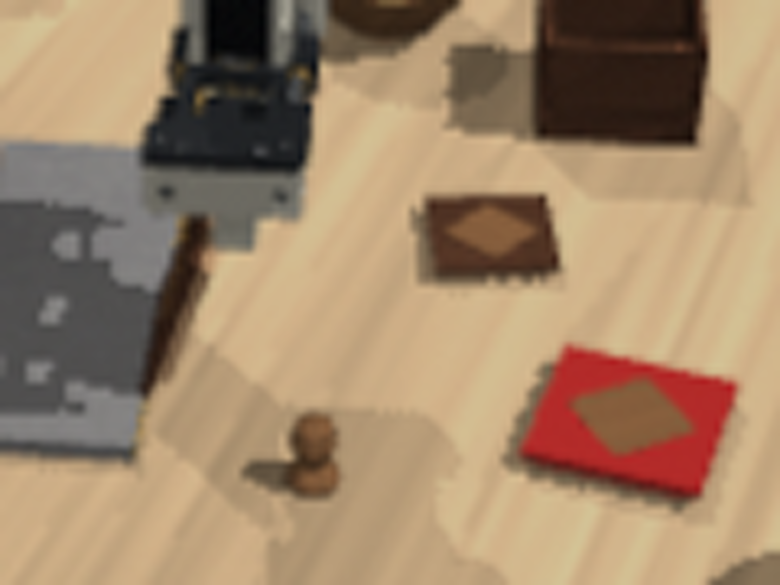

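```bash
python3 - <<'E'
from h import *
f5=lambda x,y:((x+.5)/5-.5+190,(y+.5)/5-.5+150)
S=load("s12");print(rayY(S,f5(231,205),-.002).round(1),rayY(S,f5(332,92),.093).round(1),rayY(S,f5(302,372),-.002).round(1),rayY(S,f5(388,250),.093).round(1))
c=capture("scene");im=c["img"][160:210,225:285];cv2.imwrite("pics/z12.png",cv2.resize(im,None,fx=12,fy=12,interpolation=cv2.INTER_CUBIC))
print(proj(c,np.r_[toW((-.038,.038)),.088])-[225,160])
E
```

```text
[-30.4  -2.  103.2] [-27.8  93.  102.8] [ 1.8 -2.  13.1] [ 1.7 93.  13.5]
[16.65070547 24.77154657]
```

View pics/z12.png

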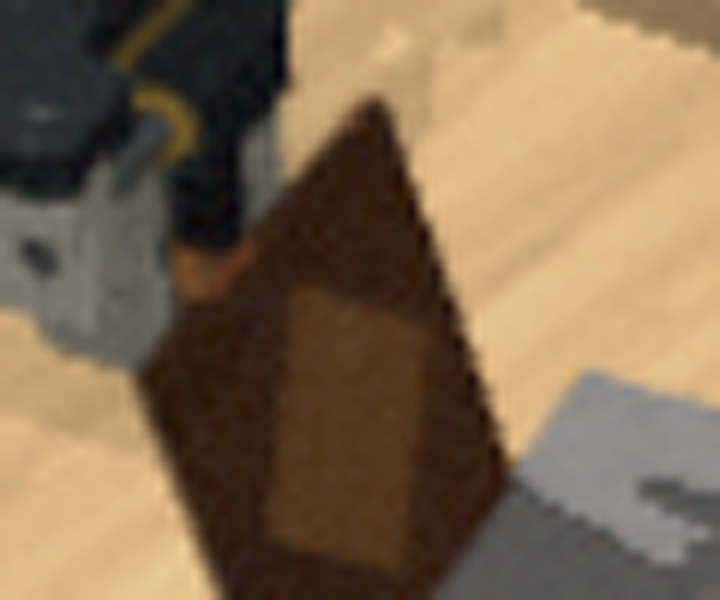

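The lid is at about 70° (top corner near (-30, -2, 103) mm in the board frame), with the tips 13 mm below its upper edge. I'll carry on past vertical.

play_rows:
  series: [-0.0015, -0.001, 0, 0, -0.0015, -0.003, 0, 0, -0.001, -0.003, 0, 0, -0.001, -0.003, 0, 0, -0.0005, -0.003, 0, 0]

```text
time_s: 8.85
tcp_pos: [0.5775, -0.0686, 0.0931]
eef_rot: [-120.1, 90.0, -13.5]
contact_force: [-2.6, -1.0, 8.7]
gripper_width: 0.0263
```

```bash
python3 - <<'E'
from h import *
st()
snap("scene","s13",(190,150,310,260),5)
E
```

```text
t 8.85 tcpB x-34.1 y38.4 z93.1 mm  jawdir-boardY 0.43 deg  F [-2.6 -1.   8.7] w26.3
```

View pics/s13.png

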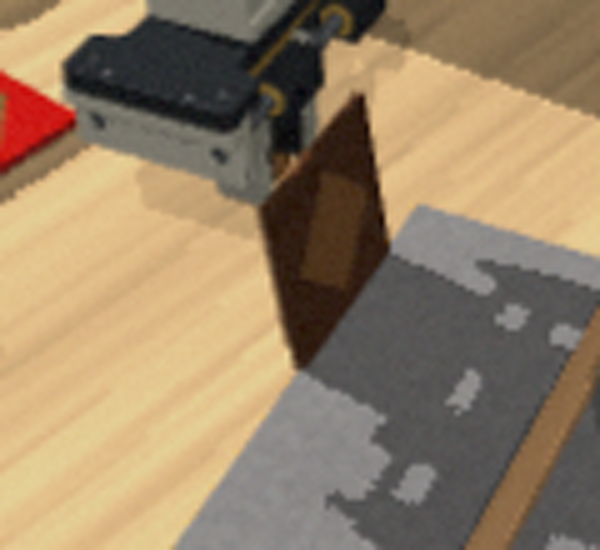

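The high Fz suggests the tips sit on the panel's ledge. I'll raise them a little before pushing further.

play_rows:
  series: [-0.0015, 0, 0, 0, -0.0015, 0, 0, 0, -0.0005, -0.002, 0, 0, -0.0005, -0.003, 0, 0, 0, -0.003, 0, 0]

```text
time_s: 9.32
tcp_pos: [0.5847, -0.0663, 0.0965]
eef_rot: [-74.3, 90.0, 32.3]
contact_force: [0.3, -0.2, 0.5]
gripper_width: 0.0263
```

```bash
python3 - <<'E'
from h import *
st()
snap("scene","s14",(190,150,310,260),5)
E
```

```text
t 9.32 tcpB x-26.6 y38.6 z96.5 mm  jawdir-boardY 0.40 deg  F [ 0.3 -0.2  0.5] w26.3
```

View pics/s14.png

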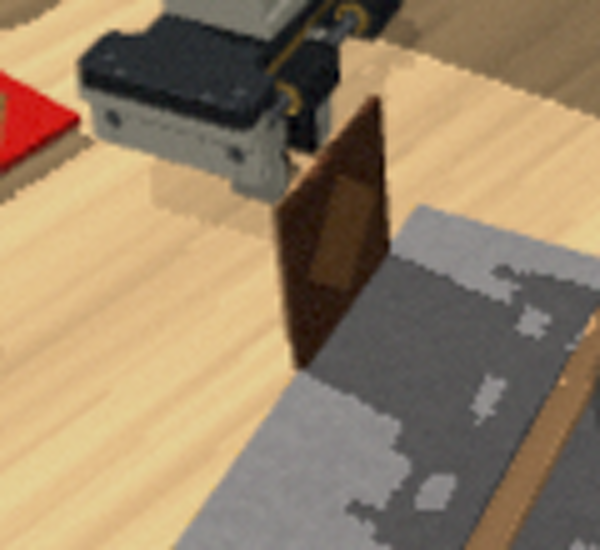

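play_rows:
  series: [0, -0.003, 0, 0, 0, -0.003, 0, 0, 0, -0.003, 0, 0, 0, -0.003, 0, 0, 0, -0.003, 0, 0]

```text
time_s: 9.78
tcp_pos: [0.5991, -0.0621, 0.0965]
eef_rot: [-119.7, 90.0, -13.1]
contact_force: [0.0, 1.1, 0.8]
gripper_width: 0.0263
```

```bash
python3 - <<'E'
from h import *
st()
snap("scene","s15",(190,150,310,260),5)
E
```

```text
t 9.78 tcpB x-11.6 y38.7 z96.5 mm  jawdir-boardY 0.41 deg  F [0.  1.1 0.8] w26.3
```

View pics/s15.png

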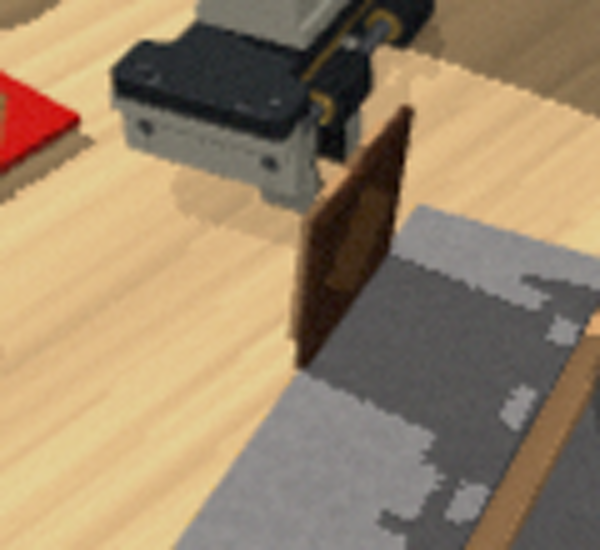

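It's about upright, standing on its edge at the step, with the pale panel towards the gripper. I'll push it over.

play_rows:
  series: [0, -0.003, 0, 0, 0, -0.003, 0, 0, 0, -0.003, 0, 0, 0, -0.003, 0, 0, 0, -0.003, 0, 0]

```text
time_s: 10.25
tcp_pos: [0.6134, -0.0578, 0.0966]
eef_rot: [-95.3, 90.0, 11.3]
contact_force: [0.9, -0.9, 0.3]
gripper_width: 0.0264
```

```bash
python3 - <<'E'
from h import *
st()
snap("scene","s16",(190,150,310,260),5)
E
```

```text
t 10.25 tcpB x3.4 y38.8 z96.6 mm  jawdir-boardY 0.41 deg  F [ 0.9 -0.9  0.3] w26.4
```

View pics/s16.png

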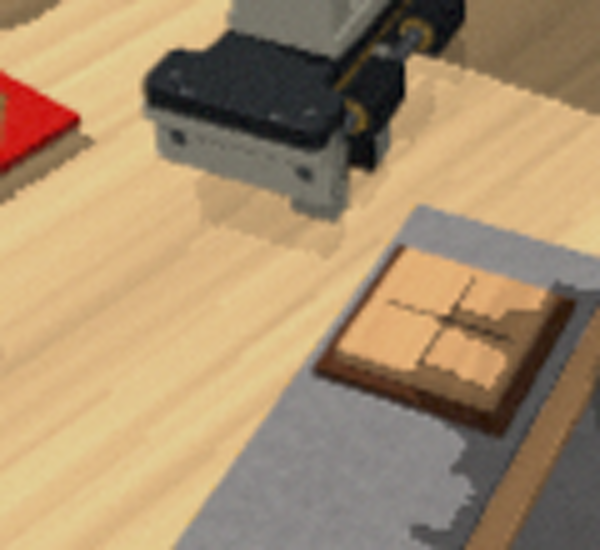

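It fell over cleanly. It lies pale side up on the board, with its near-right corner at crop pixel (315,375). Now I'll drop in behind it and push it to the strip.

```bash
python3 - <<'E'
from h import *
f5=lambda x,y:((x+.5)/5-.5+190,(y+.5)/5-.5+150)
S=load("s16");C=[(toB(ray(S,f5(*p),.017))*1e3).round(1).tolist() for p in [(315,370),(402,246),(577,300),(502,434)]];print(C,np.mean(C,0))
print([(toB(ray(S,f5(*p),.023))*1e3).round(1) for p in [(475,549),(599,330)]])
bdir()
E
```

```text
[[8.5, -1.6], [8.5, 95.1], [101.6, 95.0], [102.1, -1.8]] [55.175 46.675]
[array([118.3, -71.5]), array([120. ,  73.6])]
board x in tool [ 0.    -1.    -0.007] board y in tool [-0.    -0.007  1.   ]
```

play_rows:
  series: [0, 0.01, 0, 0, 0, 0.012, 0, 0, 0.01, 0.008, 0, 0, 0.02, 0, 0, 0, 0.02, 0, 0, 0]

```text
time_s: 10.72
tcp_pos: [0.584, -0.0666, 0.0471]
eef_rot: [-92.3, 89.9, 14.3]
contact_force: [0.4, -0.0, -0.8]
gripper_width: 0.0265
```

play_rows:
  series: [0.015, 0, 0, 0, 0.01, 0, 0, 0, 0.005, 0, 0, 0, 0.002, 0, 0, 0, 0, 0, 0, 0]

```text
time_s: 11.13
tcp_pos: [0.5844, -0.0665, 0.0146]
eef_rot: [127.4, 90.0, -126.0]
contact_force: [-0.3, 1.1, -0.1]
gripper_width: 0.0263
```

```bash
python3 - <<'E'
from h import *
st();bdir()
snap("scene","s17",(190,150,310,260),5)
E
```

```text
t 11.13 tcpB x-26.9 y38.6 z14.6 mm  jawdir-boardY 0.41 deg  F [-0.3  1.1 -0.1] w26.3
board x in tool [-0.    -1.    -0.007] board y in tool [-0.    -0.007  1.   ]
```

View pics/s17.png

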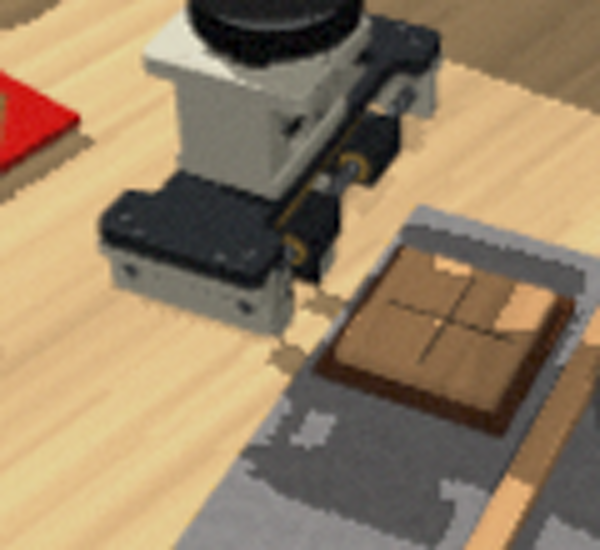

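play_rows:
  series: [0, -0.005, 0.004, 0, 0, -0.005, 0.004, 0, 0, -0.005, 0, 0, 0, -0.004, 0, 0, 0, -0.003, 0, 0]

```text
time_s: 11.6
tcp_pos: [0.604, -0.052, 0.0148]
eef_rot: [-102.4, 90.0, 4.3]
contact_force: [0.2, 1.0, 0.5]
gripper_width: 0.0268
```

play_rows:
  series: [0, -0.003, 0, 0, 0, -0.003, 0, 0, 0, -0.003, 0, 0, 0, -0.002, 0, 0, 0, -0.002, 0, 0]

```text
time_s: 12.02
tcp_pos: [0.6157, -0.0489, 0.0146]
eef_rot: [94.0, 90.0, -159.4]
contact_force: [-2.1, 0.0, 3.2]
gripper_width: 0.0261
```

```bash
python3 - <<'E'
from h import *
st()
snap("scene","s18",(190,150,350,260),5)
E
```

```text
t 12.02 tcpB x8.0 y46.7 z14.6 mm  jawdir-boardY 0.39 deg  F [-2.1  0.   3.2] w26.1
```

View pics/s18.png

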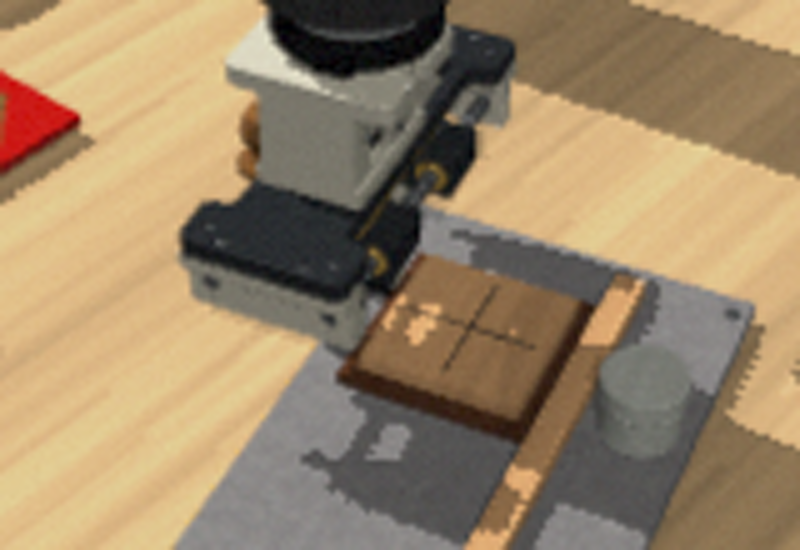

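play_rows:
  series: [0, -0.0008, 0, 0, 0, -0.0007, 0, 0, 0, 0, 0, 0, 0, 0, 0, 0, 0, 0, 0, 0]

```text
time_s: 12.48
tcp_pos: [0.6163, -0.0486, 0.0145]
eef_rot: [86.7, 89.9, -166.7]
contact_force: [-5.1, -1.9, 5.1]
gripper_width: 0.0263
```

```bash
python3 - <<'E'
from h import *
st()
E
```

```text
t 12.48 tcpB x8.7 y46.8 z14.5 mm  jawdir-boardY 0.39 deg  F [-5.1 -1.9  5.1] w26.3
```

play_rows:
  series: [0, 0.006, 0, 0, 0, 0.015, 0, 0, 0, 0.02, 0, 0, -0.02, 0.01, 0, 0, -0.03, 0, 0, 0]

```text
time_s: 12.9
tcp_pos: [0.5641, -0.0635, 0.0621]
eef_rot: [75.1, 89.7, -178.4]
contact_force: [1.0, 0.7, -0.3]
gripper_width: 0.0264
```

play_rows:
  series: [-0.04, 0.02, 0, 0, -0.04, 0.02, 0, 0, -0.03, 0.02, 0, 0, 0, 0, 0, 0, 0, 0, 0, 0]

```text
time_s: 13.32
tcp_pos: [0.5143, -0.079, 0.1717]
eef_rot: [-92.9, 89.6, 13.7]
contact_force: [-0.2, -0.5, -1.1]
gripper_width: 0.0265
```

```bash
python3 - <<'E'
from h import *
st()
snap("scene","s19",(190,150,350,260),5)
snap("side","d19",(190,130,350,220),5)
f5=lambda x,y:((x+.5)/5-.5+190,(y+.5)/5-.5+150)
E
```

```text
t 13.32 tcpB x-97.7 y46.1 z171.7 mm  jawdir-boardY 0.40 deg  F [-0.2 -0.5 -1.1] w26.5
```

View pics/s19.png

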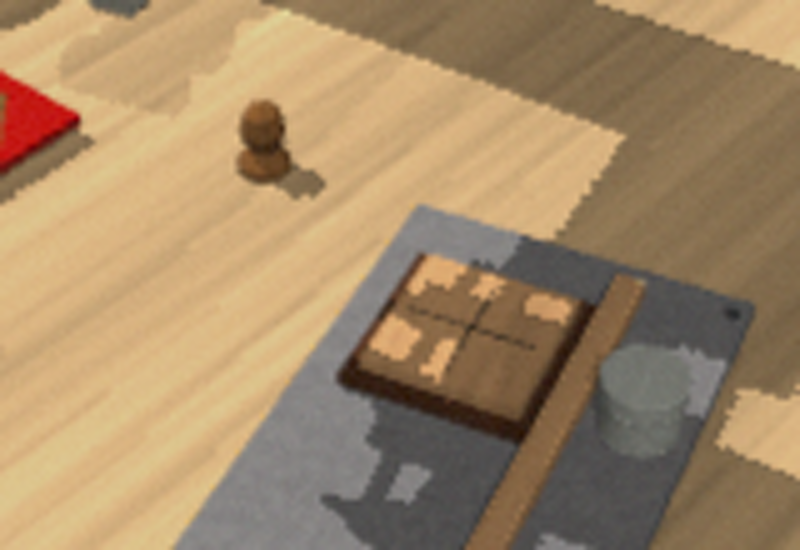

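View pics/d19.png

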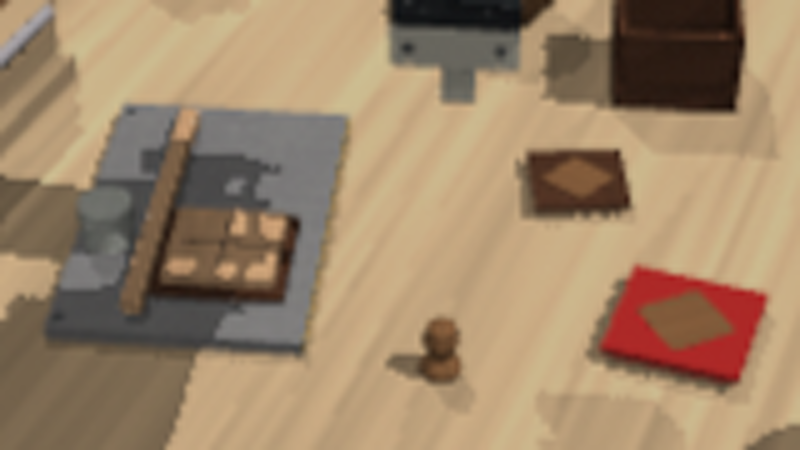

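```bash
python3 - <<'E'
from h import *
f5=lambda x,y:((x+.5)/5-.5+190,(y+.5)/5-.5+150)
S=load("s19");C=np.array([toB(ray(S,f5(*p),.017))*1e3 for p in [(339,375),(421,252),(594,303),(520,436)]]);print(C.round(1).tolist(),C.mean(0))
print("strip near-top edge",[(toB(ray(S,f5(*p),.023))*1e3).round(1) for p in [(467,549),(616,276)]],"board front",[(toB(ray(S,f5(*p),.011))*1e3).round(1) for p in [(176,549),(419,205)]])
im=S["img"];x0,y0=280,195
cv2.imwrite("pics/z19.png",cv2.resize(im[y0:y0+50,x0:x0+50],None,fx=12,fy=12,interpolation=cv2.INTER_CUBIC))
s=get_state();print(s["qd"].round(1))
E
```

```text
[[20.1, 0.2], [19.0, 95.0], [109.7, 96.5], [109.8, 0.5]] [64.63202536 48.0515121 ]
strip near-top edge [array([115.3, -72.9]), array([114.6, 112.9])] board front [array([   0.6, -116.7]), array([1.000e-01, 1.347e+02])]
[-0.1  1.9 -0.2  0.1 -0.3 -0. ]
```

View pics/z19.png

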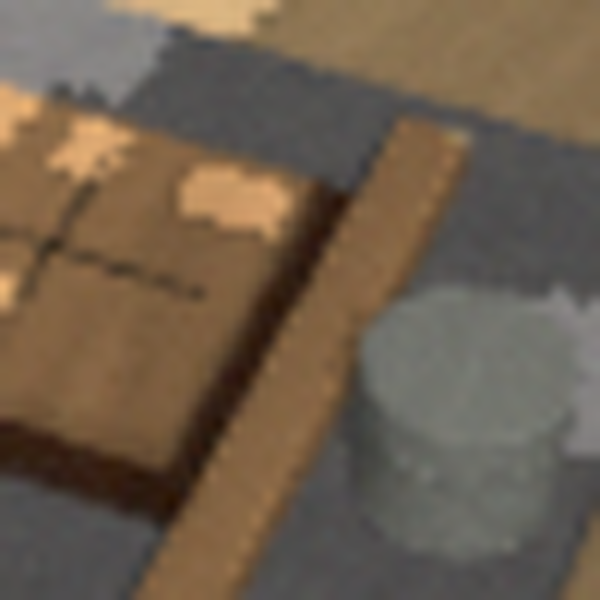

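The lid's near edge is at 19–20 mm, so its far edge is at about 114–115 mm against the strip's 115 mm. No gap shows and nothing else has moved, so I'm handing in.

```bash
python3 -c "
from plant import close_job
print(close_job())"
```

```text
the job is handed in; nothing more can be done
None
```

The lid is turned over and lies flat on the board, pale side up, against the stop strip. I handed the job in at about 13.4 s, with the gripper clear of everything.

**What I did:** I pushed the lid with two part-open fingers until it was flush with the board's front edge. I then tipped it up along an arc and pushed it past vertical so it fell onto the board, and pushed it to the strip with about 5 N. I never gripped it or lifted it clear.

**Last checks:**
- **Against the strip:** the near edge measured 19–20 mm in the board frame, so the far edge is at about 114–115 mm, against the strip's near face at 115 mm. No gap shows in the close crop, but the far edge itself is hidden behind the strip.
- **Square:** the measured skew is about 0.7°, which is within pixel error.
- **Other objects:** the finial, the tin and the two look-alike lids looked unmoved in the last pictures.

**What disagreed or went less well:**
- **Camera views:** the scene and side views differed by about 10 mm in y, so I averaged them and relied on contact forces for the final contact.
- **Force peak:** around 60° of tilt the lid jammed briefly, at about 33 N on the fingertips, until I raised the tool.
- **Standing position:** while upright, the lid's lower edge appeared to rest on the board's front edge rather than on the bench.

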